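# Index the dish turntable to its empty pocket

## Task

The dish turntable on the bench needs its empty pocket at the loading arrow so that the next culture dish can go in. With a fingertip push gently on the steel arms above the tray, gripping nothing, and turn the table until the empty pocket stands right at the red arrow, then take the hand away. Do not touch the tray or the dishes, leave the dishes lying in their pockets, and leave the bottles and the timer where they stand.

Things in the scene. Friction and masses are not known exactly. Their poses are not given: they have to be found in the camera images.
- turntable: turning part of the dish turntable: aluminium hub (36 mm across, top at z = 88 mm), four push arms and tray; turns either way, no stop, about the vertical through its origin (on the axis at bench height). Own -x points at the empty pocket. A friction bearing holds it wherever it is left: about 1 N at 85 mm from the axis turns it, and it stops as the push stops. Over 25 N on it is a fault
- push_arm_1 (a point): centre of the black ball (18 mm across) at the end of one push arm, 104 mm from the axis, z = 75 mm; turns with the table. Four equal arms, 90 degrees apart, stand out level from the hub midway between pockets, at 45, 135, 225, 315 degrees from the turntable's own x (push_arm_1: 45): steel rods 10 mm thick, centre line z = 75 mm. Below them the space is free down to the dish tops at z = 40 mm
- tray: white round tray, 196 mm across, top at z = 24 mm, fixed under the arms and turning with them; four blue ring-walled pockets (70 mm outside, 65 inside, floor at z = 26 mm, rim at 31) with centres 58 mm from the axis, 90 degrees apart; three hold a dish, one is empty. Origin and axes as turntable. Not to be touched
- cabinet_corner (a point): point on the bench straight below the front left corner of the wall cabinet, a fixed box whose underside is at z = 0.55 m; from this corner it reaches to the right and away from the robot, over the right and back of the bench. Pushing on the side of the turntable away from it (left and near) keeps the robot's forearm clear
- empty_pocket (a point): centre of the floor of the empty pocket, 58 mm from the axis; turns with the tray
- load_point (a point): fixed point 58 mm from the axis toward the red arrow, z = 26 mm: the empty pocket's centre belongs here. The red arrow points at the axis; it lies on a grey block (top z = 23 mm, 101 to 123 mm from the axis) on the fixed round grey foot (236 mm across, 10 mm high), on the side toward the robot
- pocket_a (a point): centre of the floor of the pocket that holds dish_a; turns with the tray
- pocket_b (a point): centre of the floor of the pocket that holds dish_b; turns with the tray
- pocket_c (a point): centre of the floor of the pocket that holds dish_c; turns with the tray
- dish_a: clear culture dish with pink medium, a flat disc 60 mm across and 14 mm high, about 30 g, loose in its pocket (about 2.5 mm play all round); origin at the centre of its underside, z up
- dish_b: clear culture dish with pink medium, a flat disc 60 mm across and 14 mm high, about 30 g, loose in its pocket (about 2.5 mm play all round); origin at the centre of its underside, z up
- dish_c: clear culture dish with pink medium, a flat disc 60 mm across and 14 mm high, about 30 g, loose in its pocket (about 2.5 mm play all round); origin at the centre of its underside, z up
- dropper_bottle_near: amber dropper bottle with a black bulb, 30 mm across, 93 mm high, loose; origin at the centre of its underside; bystander
- dropper_bottle_far: amber dropper bottle with a black bulb, 30 mm across, 93 mm high, loose; origin at the centre of its underside; bystander
- lab_clock: white lab timer with a blue knob, 66x78x36 mm, loose; origin at the centre of its underside; bystander
Mind the look-alikes: they are no part of the job. What is shaped like the dish_b but purple is not meant.

How it is judged:
By the outcome, as a careful person would: the job done as asked, in the order asked, and still so for the second after the job is handed in, with the robot touching nothing.
It also fails if it takes over 69 s, if anything falls off the work surface, if the arm or the gripper's body presses on something with over 40 N, if the wrist force passes 120 N, or if a joint passes its speed limit or range.

## Robot

A 6-joint arm with a two-finger parallel gripper is mounted at the origin on a cart in front of the work surface, level with it; the furniture and walls round the work are solid. World frame = base frame: x ahead of the robot, y to its left, z up, the work surface at z = 0. Lengths are in m, angles in rad, forces in N, time in s.
With the tool pointing down it reaches from about 0.25 to 0.775 m from the base axis. Payload 4 kg.
Tool frame: the origin (TCP) lies at the centre of the arm's flange, where the gripper is bolted on; the fingertips stand 199 mm ahead of it and the grasp point (between the pads) lies 180 mm ahead of it (robot.tcp_to_tips is the z of the fingertips in the tool frame, in m); z points along the fingers, y is the line along which they close (so a half turn about z gives the same grasp; the last joint's range is limited). The gripper opens to 94 mm and grips with 3 to 60 N. Pads are 16 mm wide; open, the fingers measure 119 mm over their backs; the gripper's body (75 mm by 177 mm) begins 78 mm behind the grasp point.
Start: joints at [-1.441, 0.087, 1.371, -0, 1.684, -0.103], TCP at [0.127, -0.535, 0.405] pointing down, gripper open.
Joint ranges: [-3.1, 3.1], [-0.76, 2.03], [0.27, 2.55], [-1.08, 4.22], [0.17, 2.65], [-2.57, 2.57]. Speed limits (rad/s): [2.79, 2.79, 3.14, 3.14, 3.14, 3.14].

## Interface

Orientations are given as [roll, pitch, yaw] about the fixed x, y, z axes, in that order (R = Rz(yaw) Ry(pitch) Rx(roll)).
In Python, from bench import robot gives the robot as it stands.
- The arm moves only by the tool play_rows, never from a script. Its arguments are lists of equal length, an entry for each row: "translation": the shift along the tool's x, y, z scaled (see below), a list of three; "twist": the turn, a rotation vector about the tool's x, y, z scaled (see below), a list of three; "gripper": the opening, from -1 (shut) to 1 (fully open). A call has 1 to 8 rows; each row shifts and turns the commanded pose from where the row before left it, along the tool's axes as they then stand; what a row does not reach is not made up. The controller multiplies each number of a shift by 0.04 m and each number of a turn by 0.1 rad. A row lasts 1/10 s, in which the tool goes at most 50 mm and 8.59 degrees, less where a joint would pass 70% of its speed; a pose out of reach is approached as far as the arm can. A call with a number of a shift or a turn outside -1 to 1 is refused whole. A call with a gripper value outside its range is refused whole. The fingers move at their own pace and stop on an object; the grip force is fixed at half the most. Time passes only in rows, so rows that do not move let the fingers close. It gives the time, the measured TCP pose, the force, the opening and the grip force at its end, in the units of the state.
- robot.get_obs(): the state, without advancing time (a new reading comes with each control period).
- robot.snapshot(name): name is "side" or "top" or "wrist"; returns the picture (480x640x3 uint8, red, green, blue); there is no depth.
- robot.camera_model(name): a dict with "camera_matrix" (3x3 intrinsics, pixels), "rvec" (rotation vector, rad) and "tvec" (3), from world to camera coordinates, as OpenCV has them. Camera axes: x right, y down, z forward; pixel columns grow to the right and rows downward; lengths in m; the calibration is good to about 2 mm. A picture is of the moment at which its call begins: read the wrist's pose just before it. camera_model takes no time and is no camera call; for the wrist camera it gives the pose at the moment of the call.
- robot.close_job(): hands the job in; it is judged then, once.
Trained networks look in the newest picture that a camera, given by its name, has taken for a name from the list of things; names that differ only in an ending like _2 or _b are one class to them, and where a whole thing is asked for, a point or a joint stands for the part that bears it (a point fixed in the world has none). Each returns a list of dicts, best first, with "score" (0 to 1); they miss things now and then, are a little off and sometimes report something else, mostly with a low value. They report only what shows in the picture. A call takes as long as a camera call. They do not tell look-alikes from the thing itself.
- robot.recognise(name, camera): "centre" ([x, y, z] in m, in world coordinates, good to about 4 mm: the middle of the surface that is visible of it).
- robot.spot_point(name, camera): "centre" ([x, y, z] in m, in world coordinates, good to about 4 mm: a listed point, or the origin of a listed thing).
The state is a dict: "time": time; "joint_positions": joint angles; "qvel": joint speeds; "joint_torque": joint torques, N m; "tool_pos": TCP position; "ee_rot": TCP orientation; "wrist_force": force on the tool from outside, world axes, zero at the start; "wrist_torque": the same for the moment, N m; "width": finger opening in m; "finger_force": force on a finger pad.
Only numpy, scipy, OpenCV 4.12 (cv2) and the standard library are available. Lean on these libraries where they do the work, as an engineer would, in place of code of your own. Each camera call takes 0.05 s, during which the arm holds its last target. There are 200 camera calls.

## Working session

There is one attempt and no reset: what is moved stays moved. The work goes in short steps, Python scripts to look and compute and a tool call to move; the robot and the scene stay as the last step left them, time stands still between calls to the robot, and variables do not carry over. Pictures are saved under pics/ and viewed, at most 10 in all, crops included, and the job is handed in when it is done.

Besides the shell and the picture viewer there is one more tool, called as name(argument=value, ...) on one line, values as JSON. play_rows: Moves the arm, as the interface text tells. Its arguments: {"type":"object","properties":{"translation":{"type":"array","items":{"type":"array","items":{"type":"number","minimum":-1,"maximum":1}}},"twist":{"type":"array","items":{"type":"array","items":{"type":"number","minimum":-1,"maximum":1}}},"gripper":{"type":"array","items":{"type":"number"}}},"required":["translation","twist","gripper"]}

```bash
mkdir -p pics; ls
python3 - <<'E'
from bench import robot
import cv2
o=robot.get_obs();print(o['time'],o['tool_pos'],o['ee_rot'],o['width'])
for c in('top','side'):
    cv2.imwrite(f'pics/{c}0.png',robot.snapshot(c)[:,:,::-1])
    for n in('turntable','push_arm_1','empty_pocket','load_point','pocket_a','dish_a','cabinet_corner','dropper_bottle_near','lab_clock'):
        print(c,n,[(round(d['score'],2),[round(float(v),3) for v in d['centre']]) for d in robot.spot_point(n,c)])
E
```

```text
pics
0.0 [ 0.12686043 -0.53505966  0.40351857] [-3.13942317e+00 -2.19773040e-04  2.32760799e-01] 0.09416291794501216
top turntable [(0.55, [0.489, 0.202, -0.002])]
top push_arm_1 [(0.9, [0.541, 0.109, 0.075])]
top empty_pocket [(0.69, [0.5, 0.255, 0.023])]
top load_point [(0.17, [0.497, -0.069, -0.002])]
top pocket_a [(0.77, [0.477, 0.139, 0.019]), (0.75, [0.431, 0.211, 0.025])]
top dish_a [(0.8, [0.48, 0.145, 0.025]), (0.74, [0.432, 0.213, 0.027]), (0.63, [0.544, 0.185, 0.028]), (0.57, [0.487, -0.149, -0.003]), (0.53, [0.54, 0.107, 0.076])]
top cabinet_corner [(0.88, [0.545, 0.105, 0.005])]
top dropper_bottle_near [(0.52, [0.499, -0.072, -0.004])]
top lab_clock [(0.65, [0.704, -0.094, -0.001])]
side turntable [(0.66, [0.489, 0.197, -0.001]), (0.59, [0.541, 0.187, 0.024])]
side push_arm_1 [(0.56, [0.545, 0.111, 0.073])]
side empty_pocket []
side load_point []
side pocket_a [(0.8, [0.475, 0.145, 0.028]), (0.73, [0.545, 0.185, 0.029]), (0.64, [0.433, 0.213, 0.024])]
side dish_a [(0.86, [0.429, 0.214, 0.026]), (0.84, [0.473, 0.145, 0.028]), (0.76, [0.544, 0.19, 0.026]), (0.56, [0.485, -0.152, 0.001]), (0.24, [0.503, -0.073, -0.002])]
side cabinet_corner []
side dropper_bottle_near [(0.89, [0.502, -0.072, 0.0])]
side lab_clock [(0.67, [0.703, -0.092, 0.003]), (0.29, [0.434, 0.211, 0.026])]
```

View pics/top0.png

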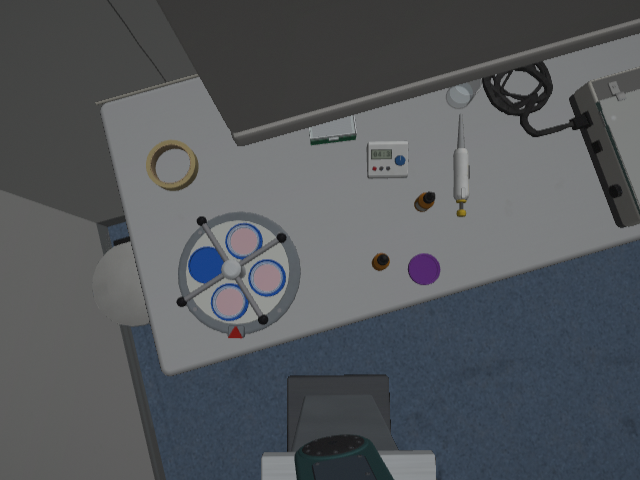

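View pics/side0.png

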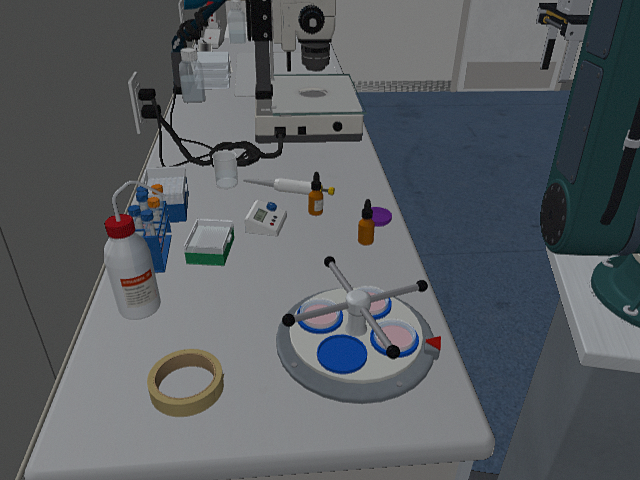

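The top view shows the turntable hub at about (232,268), the empty blue pocket at (207,265) and dishes at (244,240), (267,277) and (230,302). The arrow is at (236,332), and the ball ends are at (202,221), (281,238), (263,320) and (182,302). Possible mix-ups:
- **Empty pocket:** the blue disc at (207,265) is the right one, because the other three pockets hold pink dishes.
- **Purple disc:** the one at (424,269) is a look-alike lying on the bench, so it's not part of the job.
- **Tape ring:** the one at (172,165) is also irrelevant.

Next I'll fit the axis, arm angle and arrow direction, and check them in a crop.

```bash
cat > h.py <<'E'
from bench import robot
import numpy as np, cv2
from scipy.optimize import least_squares
def ray(m,px,z):
    K=m['camera_matrix'];R=cv2.Rodrigues(np.array(m['rvec'],float))[0];t=np.array(m['tvec'],float).ravel()
    d=R.T@np.linalg.inv(K)@np.array([px[0],px[1],1.]);c=-R.T@t
    return c+d*(z-c[2])/d[2]
def proj(m,P): return cv2.projectPoints(np.array(P,float).reshape(-1,3),np.array(m['rvec'],float),np.array(m['tvec'],float),np.array(m['camera_matrix'],float),None)[0].reshape(-1,2)
def cen(mask,minA,maxA):
    n,l,s,c=cv2.connectedComponentsWithStats(mask.astype(np.uint8)); return [(c[i],s[i,4]) for i in range(1,n) if minA<=s[i,4]<=maxA]
def measure(im,m,c0=(0.489,0.2)):
    """axis, phase of arms (mod 90), empty pocket angle, arrow angle"""
    h=cv2.cvtColor(im,cv2.COLOR_RGB2HSV).astype(int);H,S,V=h[...,0],h[...,1],h[...,2]
    near=lambda p,z,r0,r1:r0<np.hypot(*(ray(m,p,z)[:2]-c0))<r1
    balls=[ray(m,c,.075)[:2] for c,a in cen((V<45),15,3000) if near(c,.075,.09,.118)]
    red=[(ray(m,c,.023)[:2],a) for c,a in cen(((H<8)|(H>172))&(S>150)&(V>80),20,9000) if near(c,.023,.095,.13)]
    blue=[(ray(m,c,.026)[:2],a) for c,a in cen((H>100)&(H<125)&(S>150)&(V>60),30,99999) if near(c,.026,.03,.08)]
    return balls,red,blue
def fit(balls):
    B=np.array(balls)
    def f(p):
        a=np.arctan2(*(B-p[:2]).T[::-1]);k=np.round((a-p[2])/(np.pi/2))*np.pi/2+p[2]
        return (B-p[:2]-.104*np.c_[np.cos(k),np.sin(k)]).ravel()
    best=min((least_squares(f,[.489,.2,x]) for x in np.arange(0,1.57,.2)),key=lambda r:r.cost)
    return best.x,np.sqrt(2*best.cost/len(B))
E
python3 - <<'E'
from h import *
im=cv2.imread('pics/top0.png')[:,:,::-1].copy();m=robot.camera_model('top')
b,r,bl=measure(im,m);print(np.round(b,4),r,bl)
p,e=fit(b);print('axis',p,np.degrees(p[2]),'rms',e)
ang=lambda q:np.degrees(np.arctan2(*(q-p[:2])[::-1]))
print([ang(x) for x,a in r],[(ang(x),np.hypot(*(x-p[:2])),a) for x,a in bl])
print('hub',ray(m,(232,268),.088)); print('corner',ray(m,(237,138),.55))
cv2.imwrite('pics/crop0.png',cv2.resize(im[200:350,160:320,::-1],None,fx=4.9,fy=4,interpolation=2))
E
```

```text
[[0.5792 0.2525]
 [0.5454 0.1087]
 [0.4351 0.2857]
 [0.4022 0.1421]] [(array([0.37573845, 0.20050653]), np.int32(86))] [(array([0.55630332, 0.15816194]), np.int32(69)), (array([0.53491861, 0.20591446]), np.int32(66)), (array([0.50474436, 0.25714042]), np.int32(924)), (array([0.47395487, 0.13613781]), np.int32(192)), (array([0.42065873, 0.20721968]), np.int32(128))]
axis [0.49047113 0.19729304 0.55760993] 31.94869540998288 rms 0.00037595785033558017
[np.float64(178.39565055977047)] [(np.float64(-30.727537256332642), np.float64(0.07658407990964917), np.int32(69)), (np.float64(10.977265531291856), np.float64(0.045275910384338584), np.int32(66)), (np.float64(76.58589126644459), np.float64(0.06152588181748318), np.int32(924)), (np.float64(-105.11336980676913), np.float64(0.06334626366052803), np.int32(192)), (np.float64(171.90734794609222), np.float64(0.07051460167494701), np.int32(128))]
hub [0.49177662 0.19366743 0.088     ]
corner [0.55950021 0.09916752 0.55      ]
```

View pics/crop0.png

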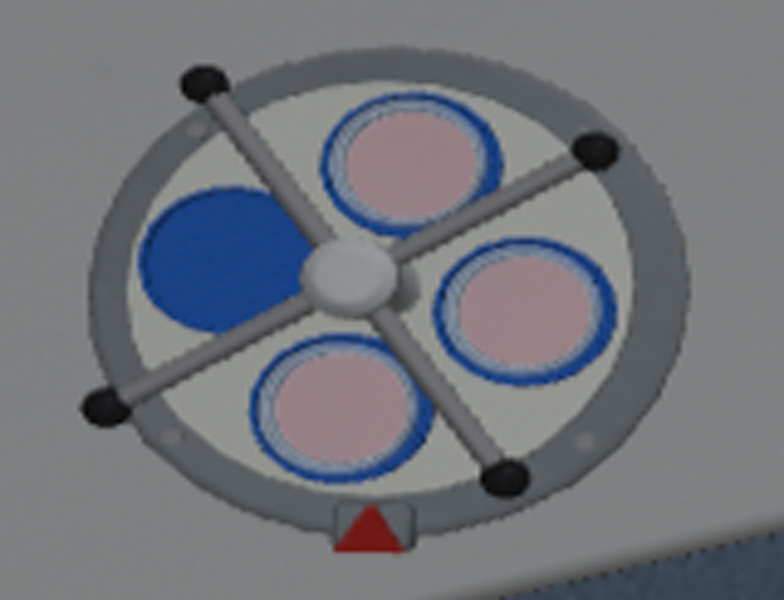

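The crop confirms it: the empty blue pocket is at about 77°, the arrow at 178.4°, and there are four arms at 32° + k·90° (fit residual 0.4 mm). That means a turn of about 101° counter-clockwise. I'll push the arm at 122° (left ball, pixel (182,302)) round the near left side with the closed fingertips. First I move above the empty pocket.

play_rows(translation=[[0.3,-0.4,0],[0.55,-0.74,0],[0.55,-0.74,0],[0.55,-0.74,0],[0.55,-0.74,0],[0.55,-0.74,0],[0.55,-0.74,0],[0.55,-0.74,0]], twist=[[0,0,0],[0,0,0],[0,0,0],[0,0,0],[0,0,0],[0,0,0],[0,0,0],[0,0,0]], gripper=[-1,-1,-1,-1,-1,-1,-1,-1])

```text
time: 1.8
tool_pos: [0.2371, -0.2782, 0.4049]
ee_rot: [3.141, -0.0, 0.232]
wrist_force: [-0.5, 0.1, -0.1]
width: 0.0334
finger_force: 0.0
```

play_rows(translation=[[0.55,-0.74,0],[0.55,-0.74,0],[0.55,-0.74,0],[0.55,-0.74,0],[0.55,-0.74,0],[0.55,-0.74,0],[0.55,-0.74,0],[0.55,-0.74,0]], twist=[[0,0,0],[0,0,0],[0,0,0],[0,0,0],[0,0,0],[0,0,0],[0,0,0],[0,0,0]], gripper=[-1,-1,-1,-1,-1,-1,-1,-1])

```text
time: 2.6
tool_pos: [0.3536, -0.0071, 0.405]
ee_rot: [3.141, -0.001, 0.233]
wrist_force: [0.0, 0.0, -0.2]
width: 0.0004
finger_force: 0.0
```

play_rows(translation=[[0.574,-0.784,0],[0.574,-0.784,0],[0.574,-0.784,0],[0.574,-0.784,0],[0.574,-0.784,0],[0.574,-0.784,0],[0.574,-0.784,0],[0.574,-0.784,0]], twist=[[0,0,0],[0,0,0],[0,0,0],[0,0,0],[0,0,0],[0,0,0],[0,0,0],[0,0,0]], gripper=[-1,-1,-1,-1,-1,-1,-1,-1])

```text
time: 3.4
tool_pos: [0.4747, 0.2795, 0.4046]
ee_rot: [3.141, -0.0, 0.233]
wrist_force: [-0.1, 0.4, 0.8]
width: 0.0003
finger_force: 0.0
```

play_rows(translation=[[0,0,0.2],[0,0,0.2],[0,0,0.2],[0,0,0.2],[0,0,0]], twist=[[0,0,-0.81],[0,0,-0.81],[0,0,-0.81],[0,0,-0.82],[0,0,0]], gripper=[-1,-1,-1,-1,-1])

```text
time: 3.9
tool_pos: [0.4742, 0.2778, 0.3712]
ee_rot: [-3.141, 0.003, 0.558]
wrist_force: [0.1, -0.4, 0.3]
width: 0.0001
finger_force: 0.0
```

Run:
```python
from h import *
o=robot.get_obs();print(o['time'],o['tool_pos'],o['ee_rot'],o['joint_positions'])
m=robot.camera_model('wrist');im=robot.snapshot('wrist');cv2.imwrite('pics/w1.png',im[:,:,::-1])
mt=robot.camera_model('top');t=robot.snapshot('top');cv2.imwrite('pics/t1.png',t[:,:,::-1])
b,r,bl=measure(im,m);print(np.round(b,4),r,bl)
```

```text
3.9 [0.47416375 0.27779008 0.37115709] [-3.14130149e+00  2.88951923e-03  5.57764991e-01] [ 4.26799188e-01  9.60442627e-02  1.42741950e+00 -8.87883243e-05
  1.62103169e+00  1.43982661e+00]
[[0.5771 0.2539]
 [0.4326 0.2876]
 [0.5441 0.1086]
 [0.3956 0.2288]] [] [(array([0.5017273 , 0.25528457]), np.int32(4759)), (array([0.56873747, 0.20096429]), np.int32(289)), (array([0.51249205, 0.18110792]), np.int32(61)), (array([0.45729119, 0.22785591]), np.int32(170)), (array([0.50279917, 0.15542986]), np.int32(129)), (array([0.45308416, 0.18777287]), np.int32(53))]
```

View pics/w1.png

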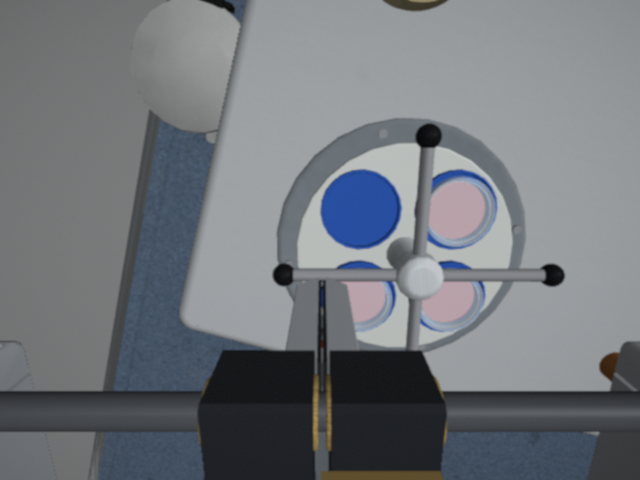

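The wrist view matches: the arm to push has its ball at (283,275), the hub is at (420,277), and the empty pocket is at (360,209), ahead of the fingers. Its ball positions agree with the top camera within about 2 mm. Next I descend to a tip height of about 60 mm and then push.

play_rows(translation=[[0,0,0.7],[0,0,0.7],[0,0,0.7],[0,0,0.7],[0,0,0]], twist=[[0,0,0],[0,0,0],[0,0,0],[0,0,0],[0,0,0]], gripper=[-1,-1,-1,-1,-1])

```text
time: 4.5
tool_pos: [0.4731, 0.2771, 0.2568]
ee_rot: [-3.141, 0.008, 0.557]
wrist_force: [-0.6, 0.4, -0.7]
width: 0.0008
finger_force: 0.0
```

play_rows(translation=[[-0.1,0,0],[-0.1,0,0],[-0.1,0,0],[-0.08,0,0],[0,0,0]], twist=[[0,0,0],[0,0,0],[0,0,0],[0,0,0],[0,0,0]], gripper=[-1,-1,-1,-1,-1])

```text
time: 5.0
tool_pos: [0.4613, 0.2697, 0.2617]
ee_rot: [3.141, -0.002, 0.558]
wrist_force: [0.0, -0.1, -0.6]
width: 0.0004
finger_force: 0.0
```

play_rows(translation=[[-0.1,-0.012,0],[-0.1,-0.012,0],[-0.15,-0.018,0],[-0.15,-0.018,0],[-0.15,-0.018,0],[-0.15,-0.018,0],[-0.15,-0.018,0],[-0.1,-0.012,0]], twist=[[0,0,-0.5],[0,0,-0.5],[0,0,-0.75],[0,0,-0.75],[0,0,-0.75],[0,0,-0.75],[0,0,-0.75],[0,0,-0.5]], gripper=[-1,-1,-1,-1,-1,-1,-1,-1])

```text
time: 5.8
tool_pos: [0.4286, 0.2441, 0.2615]
ee_rot: [3.141, -0.002, 1.085]
wrist_force: [0.5, 1.5, 0.7]
width: 0.0003
finger_force: 0.7
```

```bash
cat > chk.py <<'E'
from h import *
import sys
o=robot.get_obs();print(o['time'],np.round(o['tool_pos'],4),np.round(o['ee_rot'],3),np.round(o['wrist_force'],1))
m=robot.camera_model('top');im=robot.snapshot('top');cv2.imwrite(f'pics/{sys.argv[1]}.png',im[:,:,::-1])
b,r,bl=measure(im,m);p,e=fit(b);print(np.round(b,4).tolist(),'axis',p[:2],'arms',np.degrees(p[2])%90,'rms',e)
A=np.array([.4905,.1973]);an=[np.degrees(np.arctan2(*(x-A)[::-1]))%90 for x in b];print('arm angles mod 90',np.round(an,1))
P=np.array(o['tool_pos'])[:2]-A;print('finger ang',np.degrees(np.arctan2(P[1],P[0]))%360,'r',np.hypot(*P))
E
python3 chk.py t2
```

```text
5.8 [0.4286 0.2441 0.2615] [ 3.141e+00 -2.000e-03  1.085e+00] [0.5 1.5 0.7]
[[0.5844, 0.1522], [0.5354, 0.2917], [0.4456, 0.1032], [0.4136, 0.2731]] axis [0.49476352 0.20502686] arms 59.628883658617895 rms 0.012506341390009751
arm angles mod 90 [64.4 64.6 64.5 45.4]
finger ang 142.92629534894238 r 0.07759179244199252
```

The pushed arm is now at 154.5° and needs to reach 223.4°, so about 1.20 rad remains. The force is about 1.5 N.

play_rows(translation=[[-0.1,-0.013,0],[-0.155,-0.021,0],[-0.155,-0.021,0],[-0.155,-0.021,0],[-0.155,-0.021,0],[-0.155,-0.021,0],[-0.155,-0.021,0],[-0.155,-0.021,0]], twist=[[0,0,-0.5],[0,0,-0.8],[0,0,-0.8],[0,0,-0.8],[0,0,-0.8],[0,0,-0.8],[0,0,-0.8],[0,0,-0.8]], gripper=[-1,-1,-1,-1,-1,-1,-1,-1])

```text
time: 6.65
tool_pos: [0.4125, 0.1999, 0.2612]
ee_rot: [3.14, -0.001, 1.695]
wrist_force: [1.0, 0.7, -0.3]
width: 0.0008
finger_force: 0.7
```

play_rows(translation=[[-0.155,-0.021,0],[-0.155,-0.021,0],[-0.155,-0.021,0],[-0.1,-0.013,0],[-0.1,-0.013,0],[0,0,0]], twist=[[0,0,-0.8],[0,0,-0.8],[0,0,-0.8],[0,0,-0.5],[0,0,-0.5],[0,0,0]], gripper=[-1,-1,-1,-1,-1,-1])

```text
time: 7.25
tool_pos: [0.4157, 0.173, 0.2609]
ee_rot: [3.141, 0.0, 2.031]
wrist_force: [0.4, 0.9, -0.7]
width: 0.0005
finger_force: 0.0
```

```bash
python3 chk.py t3
```

```text
7.25 [0.4157 0.173  0.2609] [3.141 0.    2.031] [ 0.4  0.9 -0.7]
[[0.5796, 0.2517], [0.5448, 0.1082]] axis [0.49075436 0.197235  ] arms 31.38039783442913 rms 0.0002778716405280279
arm angles mod 90 [31.4 31.4]
finger ang 197.96636851615162 r 0.0786684135029301
```

play_rows(translation=[[-0.08,-0.011,0],[-0.08,-0.011,0],[-0.08,-0.011,0],[-0.08,-0.011,0],[-0.02,-0.003,0],[0,0,0]], twist=[[0,0,-0.4],[0,0,-0.4],[0,0,-0.4],[0,0,-0.4],[0,0,-0.1],[0,0,0]], gripper=[-1,-1,-1,-1,-1,-1])

```text
time: 7.9
tool_pos: [0.4207, 0.1607, 0.2607]
ee_rot: [3.141, -0.0, 2.202]
wrist_force: [0.5, 1.4, -0.2]
width: 0.0003
finger_force: 0.4
```

```bash
python3 chk.py t4
python3 - <<'E'
from h import *
m=robot.camera_model('top');A=np.array([.4905,.1973])
# arrow direction from the first picture: tip and base midpoint from red mask
im=cv2.imread('pics/top0.png')[:,:,::-1].copy().astype(int)
ys,xs=np.where((im[...,0]>90)&(im[...,0]>2*im[...,1])&(im[...,0]>2*im[...,2]))
w=np.array([ray(m,(x,y),.0235)[:2]-A for x,y in zip(xs,ys)]);r=np.hypot(*w.T);w=w[(r>.095)&(r<.13)]
a=np.degrees(np.arctan2(w[:,1],w[:,0]))%360;r=np.hypot(*w.T)
print(len(w),a.mean(),[(round(lo,3),a[(r>=lo)&(r<lo+.005)].mean()) for lo in np.arange(.1,.125,.005) if ((r>=lo)&(r<lo+.005)).any()])
# grey foot centre vs axis not needed; sharpen with side view
ms=robot.camera_model('side');im=cv2.imread('pics/side0.png')[:,:,::-1].copy()
b,rr,bl=measure(im,ms);p,e=fit(b);print('side axis',p,e,np.degrees(p[2])%90,[np.degrees(np.arctan2(*(x-p[:2])[::-1])) for x,_ in rr])
E
```

```text
7.9 [0.4207 0.1607 0.2607] [ 3.141 -0.     2.202] [ 0.5  1.4 -0.2]
[[0.5695, 0.2655], [0.5582, 0.118], [0.4028, 0.1305], [0.4136, 0.1259]] axis [0.48881477 0.1966542 ] arms 40.64930648094027 rms 0.004535821184051386
arm angles mod 90 [40.8 40.5 37.3 42.9]
finger ang 207.65156792910616 r 0.07879998470874741
94 178.36145293216086 [(np.float64(0.1), np.float64(178.58520987626852)), (np.float64(0.105), np.float64(178.3594787343882)), (np.float64(0.11), np.float64(178.43210859457722)), (np.float64(0.115), np.float64(178.50845045631849)), (np.float64(0.12), np.float64(177.79785872273354))]
side axis [0.48964164 0.19971727 0.55732144] 0.00125365002086666 31.932166100769738 [np.float64(176.97295062257385)]
```

play_rows(translation=[[-0.04,-0.005,0],[-0.04,-0.005,0],[0,0,0],[0,0,0]], twist=[[0,0,-0.2],[0,0,-0.2],[0,0,0],[0,0,0]], gripper=[-1,-1,-1,-1])

```text
time: 8.35
tool_pos: [0.4223, 0.1576, 0.2606]
ee_rot: [-3.141, 0.0, 2.243]
wrist_force: [-1.0, 0.7, -0.3]
width: 0.0002
finger_force: 0.3
```

play_rows(translation=[[0.1,0,0],[0.2,0,0],[0,0,-0.5],[0,0,-1],[0,0,-1],[0,0,-0.6],[0,0,0],[0,0,0]], twist=[[0,0,0],[0,0,0],[0,0,0],[0,0,0],[0,0,0],[0,0,0],[0,0,0],[0,0,0]], gripper=[-1,-1,-1,-1,-1,-1,-1,-1])

```text
time: 9.15
tool_pos: [0.4145, 0.1674, 0.3844]
ee_rot: [3.142, 0.0, 2.243]
wrist_force: [-0.4, 0.3, -0.4]
width: 0.0004
finger_force: 0.0
```

```bash
python3 chk.py t5
python3 - <<'E'
from h import *
im=robot.snapshot('wrist');cv2.imwrite('pics/w2.png',im[:,:,::-1])
im=robot.snapshot('side');cv2.imwrite('pics/s2.png',cv2.resize(im[240:420,250:490,::-1],None,fx=3.3,fy=3.3,interpolation=2))
print(robot.spot_point('empty_pocket','side'),robot.spot_point('empty_pocket','wrist'))
E
```

```text
9.15 [0.4145 0.1674 0.3844] [3.142 0.    2.243] [-0.4  0.3 -0.4]
[[0.5664, 0.2691], [0.562, 0.1213], [0.4146, 0.1257]] axis [0.49052426 0.19723549] arms 43.32878221660472 rms 0.0004027251607472269
arm angles mod 90 [43.4 43.3 43.3]
finger ang 201.46753774833005 r 0.08168602924453874
[{'centre': [0.4313, 0.2044, 0.0221], 'score': 0.81}, {'centre': [0.4901, 0.2583, 0.026], 'score': 0.72}] [{'centre': [0.4315, 0.2054, 0.0274], 'score': 0.83}]
```

View pics/w2.png

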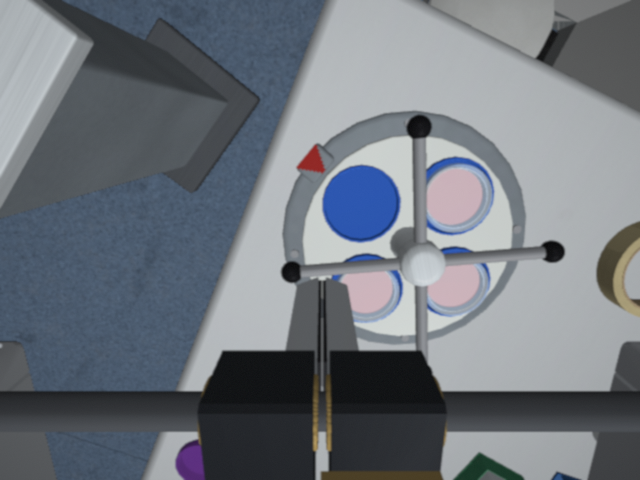

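View pics/s2.png

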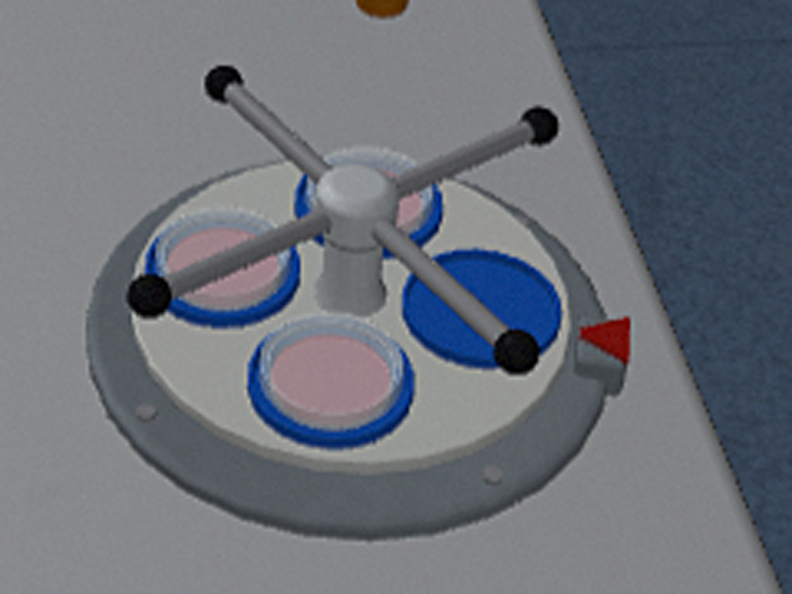

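The wrist view shows the red arrow at (313,160), the empty pocket at (360,203) and the hub at (422,264), close to one line. In the side crop the dishes lie in their pockets. I'll check the angle numerically from the wrist and top pictures.

Run:
```python
from h import *
def one(c,f):
    m=robot.camera_model(c);im=cv2.imread(f)[:,:,::-1].copy()
    b,r,bl=measure(im,m);B=np.array(b);print(c,np.round(B,4).tolist())
    if c=='wrist': B=np.array([x for x in B if abs(np.hypot(*(x-[.489,.198]))-.104)<.006])
    p,e=fit(B);ang=lambda q:np.degrees(np.arctan2(*(q-p[:2])[::-1]))%360
    print(' axis',p[:2],'arms',np.degrees(p[2])%90,e)
    h=cv2.cvtColor(im,cv2.COLOR_RGB2HSV).astype(int)
    for n,k,z in(('red',((h[...,0]<10)|(h[...,0]>170))&(h[...,1]>130)&(h[...,2]>60),.0235),('blue',(h[...,0]>100)&(h[...,0]<125)&(h[...,1]>150),.03)):
        cs=[(ray(m,q,z)[:2],a) for q,a in cen(k,30,99999)]
        cs=[(x,a) for x,a in cs if .045<np.hypot(*(x-p[:2]))<.13];x,a=max(cs,key=lambda t:t[1]);print(' ',n,np.round(x,4),a,'ang',ang(x),'r',np.hypot(*(x-p[:2])))
one('wrist','pics/w2.png');one('top','pics/t5.png')
```

```text
wrist [[0.4167, 0.275], [0.5653, 0.2716], [0.4124, 0.127], [0.4671, 0.102], [0.4622, 0.1005]]
 axis [0.50624611 0.19623707] arms 53.4194862459208 0.023331563246870378Traceback (most recent call last):
  File "<stdin>", line 12, in <module>
  File "<stdin>", line 11, in one
ValueError: max() iterable argument is empty
```

Run:
```python
from h import *
for c,f,A in(('wrist','pics/w2.png',(.4889,.1993)),('top','pics/t5.png',(.4905,.1972))):
    m=robot.camera_model(c);im=cv2.imread(f).astype(int);b,g,r=im[...,0],im[...,1],im[...,2]
    for n,k,z in(('red',(r>90)&(r>2*g)&(r>2*b),.0235),('blue',(b>90)&(b>2*r),.03)):
        print(c,n,[(a,round(np.degrees(np.arctan2(*d[::-1]))%360,1),round(np.hypot(*d),4)) for q,a in cen(k,30,99999) for d in [ray(m,q,z)[:2]-A] if np.hypot(*d)<.13])
```

```text
wrist red [(np.int32(363), np.float64(178.3), np.float64(0.116))]
wrist blue [(np.int32(363), np.float64(103.4), np.float64(0.0795)), (np.int32(4540), np.float64(178.1), np.float64(0.0595)), (np.int32(84), np.float64(70.5), np.float64(0.029)), (np.int32(128), np.float64(31.4), np.float64(0.0425)), (np.int32(148), np.float64(235.5), np.float64(0.0428)), (np.int32(79), np.float64(295.5), np.float64(0.036))]
top red []
top blue [(np.int32(159), np.float64(357.5), np.float64(0.0578)), (np.int32(227), np.float64(265.4), np.float64(0.0622)), (np.int32(215), np.float64(201.5), np.float64(0.0478))]
```

The wrist picture puts the pocket at 178.1° and the arrow at 178.3°, so they line up. I'll take the hand up and back, then hand in.

play_rows(translation=[[0,0,-0.5],[0,0,-0.5],[0,0,-0.5],[0,0,-0.3],[0,0,0],[0,0,0]], twist=[[0,0,0],[0,0,0],[0,0,0],[0,0,0],[0,0,0],[0,0,0]], gripper=[-1,-1,-1,-1,-1,-1])

```text
time: 10.0
tool_pos: [0.4149, 0.1672, 0.4557]
ee_rot: [-3.14, -0.0, 2.243]
wrist_force: [0.3, 0.5, 0.1]
width: 0.0005
finger_force: 0.0
```

```bash
python3 chk.py t6 && python3 -c "
from bench import robot
print(robot.close_job())"
```

```text
10.0 [0.4149 0.1672 0.4557] [-3.14  -0.     2.243] [0.3 0.5 0.1]
[[0.5664, 0.2691], [0.562, 0.1213], [0.4146, 0.1257]] axis [0.49052426 0.19723549] arms 43.32878221660472 rms 0.0004027251607472269
arm angles mod 90 [43.4 43.3 43.3]
finger ang 201.73127752868504 r 0.0814162824673779
the job is handed in; nothing more can be done
None
```

The job is handed in at about 10 s: the empty pocket measures within about 0.2° of the red arrow, the dishes still lie in their pockets, and the hand is raised clear of the table.

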